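# Check the banding wheel's brake lever

### The arm

A 6-joint arm with a two-finger parallel gripper is mounted at the origin on the work surface. World frame = base frame: x ahead of the robot, y to its left, z up, the work surface at z = 0. Lengths are in m, angles in rad, forces in N, time in s.
With the tool pointing down it reaches from about 0.3 to 0.775 m from the base axis. Payload 14.6 kg.
Tool frame: the origin (TCP) lies midway between the tips of the shut fingers; the grasp point (between the pads) lies 19 mm behind it (grasp_offset is the distance from the TCP to the grasp point, in m); z points along the fingers, y is the line along which they close (so a half turn about z gives the same grasp; the last joint's range is limited). The gripper opens to 94 mm and grips with 3 to 60 N. Pads are 16 mm wide; open, the fingers measure 119 mm over their backs; the gripper's body (75 mm by 177 mm) begins 78 mm behind the grasp point.
Start: joints at [1.271, 0.3, 1.521, -0, 1.321, -0.067], TCP at [0.127, 0.535, 0.205] pointing down, gripper open.
Joint ranges: [-3.03, 3.03], [-0.79, 2.21], [0.23, 2.52], [-1.04, 4.18], [0, 3.07], [-2.55, 2.55]. Speed limits (rad/s): [2.22, 2.22, 2.57, 3.14, 3.14, 3.14].

### API

Orientations are given as [roll, pitch, yaw] about the fixed x, y, z axes, in that order (R = Rz(yaw) Ry(pitch) Rx(roll)).
In Python, from station import * gives the robot as it stands. The module is installed in compiled form; this text tells all that it offers.
- The arm moves only by the tool send_rows, never from a script. Its argument "rows" is a list of rows, each an object of numbers: "dx", "dy", "dz": the shift along the tool's x, y, z in mm; "roll": the turn about the tool's z in degrees; "jaw": the closure, from -1 (fully open) to 1 (shut). In form: [{"dx": .., "dy": .., "dz": .., "roll": .., "jaw": ..}, ...]. A call has 1 to 12 rows; each row shifts and turns the commanded pose from where the row before left it, along the tool's axes as they then stand; what a row does not reach is not made up. A row lasts 1/12 s, in which the tool goes at most 41.7 mm and 7.16 degrees, less where a joint would pass 70% of its speed; a pose out of reach is approached as far as the arm can. A call is refused whole if a number of a shift passes 41.7 or a number of a turn 7.16, either way. A call with a gripper value outside its range is refused whole. The fingers move at their own pace and stop on an object; "force" is the grip in N (left out, the last holds). Time passes only in rows, so rows that do not move let the fingers close. It gives the time, the measured TCP pose, the force, the opening and the grip force at its end, in the units of the state.
- get_obs(): the state, without advancing time (a new reading comes with each control period).
- camera(name): name is "side" or "top"; returns a dict with "frame" (420x560x3 uint8, red, green, blue), "z_map" (420x560 float32, m along the optical axis (not along the pixel's ray), 0 where there is no reading), "camera_matrix" (3x3 intrinsics, pixels), "D" ([k1, k2, p1, p2, k3] as OpenCV has them; the pictures are not rectified), "rvec" (rotation vector, rad) and "tvec" (3), from world to camera coordinates, as OpenCV has them. Camera axes: x right, y down, z forward; pixel columns grow to the right and rows downward; lengths in m; the calibration is good to about 2 mm. A picture is of the moment at which its call begins.
- hand_in(): hands the job in; it is judged then, once.
The state is a dict: "time_s": time; "qpos": joint angles; "joint_vel": joint speeds; "tau": joint torques, N m; "ee_pos": TCP position; "eef_rot": TCP orientation; "force": force on the tool from outside, world axes, zero at the start; "moment": the same for the moment, N m; "grip_width": finger opening in m; "grip_force": force on a finger pad.
Only numpy, scipy, OpenCV 4.12 (cv2) and the standard library are available. Lean on these libraries where they do the work, as an engineer would, in place of code of your own. Each camera call takes 0.05 s, during which the arm holds its last target. There are 200 camera calls.

### The job

Check the hand brake of the banding wheel: with the outside of the fingers, press the lever in towards the fixed bar until it comes up against its stop, let it spring all the way back out, then press it to its stop again and keep it there; finish while still holding it pressed, so that I can look at the gap left to the bar. Press from the outer side only, gently once it has stopped: do not pinch the lever, reach into the gap or touch the bar, and leave the jug and everything else lying around where it is.

Things in the scene. Friction and masses are not known exactly. Their poses are not given: they have to be found in the camera images.
- wheel: heavy cast-iron banding wheel, immovable, with a round top plate 180 mm across at 116 mm height that spins freely. Origin on the tiles under the plate's axis, z up. Its brake handle reaches out from the column along the wheel's own -y: a fixed straight bar, and on the bar's -x side a hinged hand lever
- brake_lever (a joint): swing of the hand lever about its upright hinge, rad: 0 fully out (at rest), grows as it is pressed towards the bar, ends hard at its stop at 0.28, where about 20 mm of air is left between lever and bar. A spring returns it: at the lever_press point it takes about 2 N to start and about 6 N to reach the stop
- lever_hinge (a point): the lever's hinge axis at mid height. The aluminium blade, 12 mm thick, 63 to 87 mm above the tiles (free below), runs 197 mm along this frame's -y to a rounded end. Its +x points squarely from the blade to the bar (the pressing direction); the -x face is the outer one to press; the +x face bears a thin rubber strip not to be touched. z up; turns with the lever
- lever_press (a point): centre of the blade's outer face, 150 mm from the hinge, at mid height (75 mm above the tiles): a good point to press. Moves with the lever, 42 mm from rest to stop; same axes as lever_hinge (+x is the pressing direction, into the face)
- grip_bar: the fixed round bar, 22 mm thick with its rubber sleeve, 215 mm long along its y, level at 75 mm height; not to be touched. Origin on its axis 110 mm from the wheel end
- jug: bystander, loose: unglazed stoneware jug, 100 mm wide, 130 mm tall, with one ear handle, standing on the wheel's plate (its top reaches 246 mm above the tiles); origin under its foot
- saucer: bystander, loose: pale blue porcelain saucer, 130 mm across, 20 mm tall, on the tiles behind the bar; origin under its centre
- cork: bystander, loose: cork stopper, 38 mm across, 34 mm tall, standing on the tiles beyond the lever's free end; origin under its centre
- calipers: bystander, loose: steel pottery calipers lying flat on the tiles, 140 mm long, 9 mm high; origin at the pivot, legs along its +x
- brush: bystander, loose: wide bamboo brush lying flat, 200 mm long, 75 mm wide, 10 mm high; origin near the middle
- glaze_jar: bystander, loose: glass jar with lid, 70 mm across, 90 mm tall; origin under its centre
- rib: bystander, loose: round wooden throwing rib, 90 mm across, 8 mm thick, lying flat; origin under its centre

How it is judged:
On the way, in this order (a step that is already met when the one before it is completed fails the run):
1. the lever is pressed to its stop by the fingers (value of joint brake_lever above 0.25 rad and contact force between the fingers and brake_lever above 1 N), for 0.2 s.
2. the lever has sprung all the way back out (value of joint brake_lever below 0.03 rad), for 0.2 s.
At the end, for the whole second after the job is handed in: the lever is held by the fingers (more than 1 N) at its stop (joint above 0.25 of 0.28 rad) for the second time, after having been let out below 0.03 rad in between; the bar is untouched (all of step 1 and contact force between anything else and grip_bar below 0.5 N); the arm keeps its last pose, push and grip.
It fails at once if the bar is touched (more than 1 N) (contact force between anything else and grip_bar above 1 N).
It fails at once if the fingers touch the inner side of the lever (reaching into the gap or pinching) (contact force between the fingers and brake_lever_c3 above 0.5 N).
It fails at once if the lever is forced (more than 40 N) (contact force between anything else and brake_lever above 40 N).
It fails at once if a bystander is moved more than 20 mm, lifted or carried (distance of any of jug, saucer, cork, calipers, brush, glaze_jar, rib from where it was at the start of the episode above 0.02 m).
It fails at once if the jug is tipped (angle between jug's own z axis and vertical above 0.2 rad).
It also fails if it takes over 42 s, if anything falls off the work surface, if the arm or the gripper's body presses on something with over 40 N, if the wrist force passes 120 N, or if a joint passes its speed limit or range.

## Working session

There is one attempt and no reset: what is moved stays moved. The work goes in short steps, Python scripts to look and compute and a tool call to move; the robot and the scene stay as the last step left them, time stands still between calls to the robot, and variables do not carry over. Pictures are saved under pics/ and viewed, at most 10 in all, crops included, and the job is handed in when it is done.

Besides the shell and the picture viewer there is one more tool, called after "Request:" in YAML: its name, and indented under it one key for each argument. send_rows: Moves the arm, as the interface text tells. Its arguments: {"type":"object","properties":{"rows":{"type":"array"},"force":{"type":"number"}},"required":["rows"]}

```bash
mkdir -p pics; cat > h.py <<'E'
from station import *
import numpy as np, cv2
def cam(n):
    c=camera(n); c['R']=cv2.Rodrigues(np.array(c['rvec'],float))[0]; c['t']=np.array(c['tvec'],float).reshape(3); return c
def cloud(c):
    z=c['z_map']; h,w=z.shape; K=np.array(c['camera_matrix'],float)
    u,v=np.meshgrid(np.arange(w),np.arange(h)); p=np.stack([u,v],-1).reshape(-1,1,2).astype(float)
    n=cv2.undistortPoints(p,K,np.array(c['D'],float)).reshape(h,w,2)
    P=np.concatenate([n,np.ones((h,w,1))],-1)*z[...,None]
    W=(P-c['t'])@c['R']; W[z<=0]=np.nan; return W
E
python3 - <<'E'
from h import *
for n in ('top','side'):
    c=cam(n); cv2.imwrite(f'pics/{n}0.png',c['frame'][...,::-1]); W=cloud(c); np.savez(f'{n}0.npz',W=W,f=c['frame'])
    print(n,-c['R'].T@c['t'],c['R'][2], (c['z_map']>0).mean())
o=get_obs();print(o)
E
```

```text
top [0.31553609 0.06459704 1.29854698] [ 0.20913756  0.00183433 -0.97788451] 0.9961904761904762
side [ 0.53956772 -0.50443238  0.65537761] [ 0.0708931   0.71135754 -0.69924575] 0.9960799319727891
{'time_s': 0.1, 'qpos': array([ 1.27141464e+00,  3.00397563e-01,  1.52149810e+00,  1.20093479e-05,
        1.32072767e+00, -6.65783065e-02]), 'joint_vel': array([-0.00147023,  0.00041976, -0.00267592, -0.00045804,  0.00036209,
        0.0017135 ]), 'tau': array([-1.93519591e-03, -5.32642686e+01, -3.53278506e+01,  7.08203344e-02,
        2.36076565e-02, -7.61074489e-05]), 'ee_pos': array([0.12680731, 0.53494129, 0.20496178]), 'eef_rot': array([-3.14056503e+00, -8.01769819e-05,  2.90878625e+00]), 'force': array([ 0.43843816, -0.23596897, -0.5946119 ]), 'moment': array([-0.02067048,  0.02687507,  0.02673855]), 'grip_force': 0.0, 'grip_width': 0.09375932223772673}
```

View pics/top0.png

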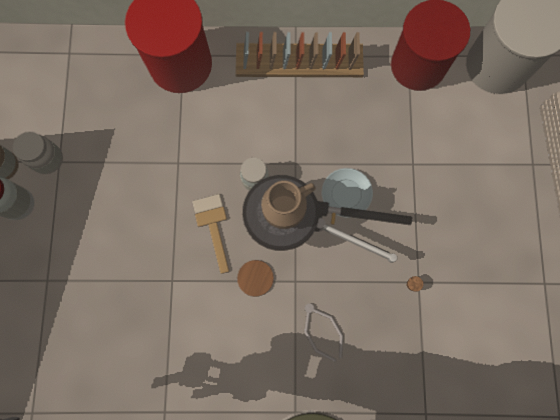

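View pics/side0.png

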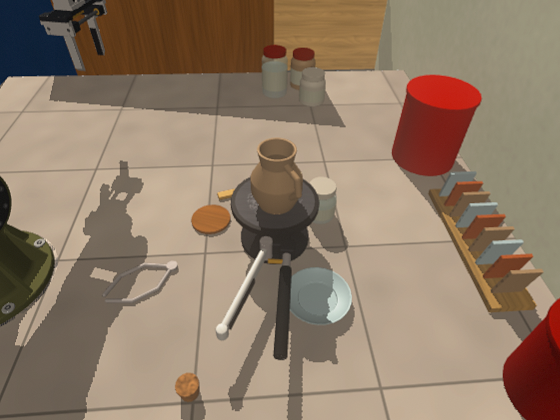

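The top view shows the wheel at (282,210), the dark bar from (340,212) to (410,219), and the pale lever from (328,229) to (393,258) on the robot's side. The cork is at (415,284), the calipers at (322,330) and the rib at (255,278). The side view agrees. Next I'll measure the lever and bar.

```bash
python3 - <<'E'
from h import *
for n in ('top','side'):
    d=np.load(f'{n}0.npz');W=d['W'];f=d['f'].astype(int)
    v,u=np.mgrid[:420,:560]; z=W[...,2]
    box=((u>322)&(u<420)&(v>195)&(v<270)) if n=='top' else ((u>210)&(u<300)&(v>235)&(v<362))
    g=f.sum(-1)
    for nm,m in (('lever',box&(z>.070)&(z<.1)&(g>330)),('bar',box&(z>.07)&(z<.1)&(g<200))):
        P=W[m]; vx,vy,x0,y0=cv2.fitLine(P[:,:2].astype(np.float32),cv2.DIST_HUBER,0,.01,.01).ravel()
        if vy>0: vx,vy=-vx,-vy
        s=(P[:,:2]-[x0,y0])@[vx,vy]; t=(P[:,:2]-[x0,y0])@[-vy,vx]
        print(n,nm,m.sum(),'dir',vx,vy,'ends',[x0+vx*s.min(),y0+vy*s.min()],[x0+vx*s.max(),y0+vy*s.max()],'t',np.percentile(t,[3,97]),'z',np.percentile(P[:,2],[5,50,95]))
    if n=='top':
        for nm,b in (('wheel',(245,320,178,248)),('cork',(405,426,274,294)),('calip',(300,348,300,360)),('rib',(235,275,258,298))):
            m=(u>b[0])&(u<b[1])&(v>b[2])&(v<b[3]); m&= ((z>.105)&(z<.125)) if nm=='wheel' else (z>.006 if nm!='cork' else z>.02)
            P=W[m]; print(nm,P.min(0),P.max(0),np.median(P,0))
E
```

```text
top lever 417 dir -0.4186317 -0.9081561 ends [np.float64(0.5475007165586188), np.float64(-0.030411727833318747)] [np.float64(0.4713479240080566), np.float64(-0.19561331771233084)] t [-0.00500873  0.00618808] z [0.07698362 0.08536449 0.08971844]
top bar 667 dir -0.12823148 -0.9917443 ends [np.float64(0.5926783027579388), np.float64(-0.024164303406830845)] [np.float64(0.5655151194649178), np.float64(-0.2342447883463753)] t [-0.00916971  0.01097006] z [0.07740222 0.08350384 0.08939179]
wheel [ 0.49367093 -0.01452851  0.10641514] [0.65725424 0.15623532 0.12478294] [0.55713603 0.08145683 0.11548562]
cork [ 0.40472768 -0.26682841  0.02018748] [ 0.43868084 -0.231742    0.04135409] [ 0.42148339 -0.24856898  0.03289123]
calip [ 0.24271863 -0.08295264  0.00600105] [0.3735664  0.01946433 0.0188553 ] [ 0.31422473 -0.02008835  0.0081995 ]
rib [0.38922327 0.09549233 0.00602515] [0.47740748 0.18223145 0.01409866] [0.43319309 0.13934982 0.00806126]
side lever 680 dir -0.41768712 -0.9085909 ends [np.float64(0.552883592997089), np.float64(-0.027591451782605456)] [np.float64(0.474892272937084), np.float64(-0.19724524674643745)] t [-0.00678652  0.00634494] z [0.07996988 0.08601482 0.08793093]
side bar 1700 dir -0.09532044 -0.9954466 ends [np.float64(0.5910687119012581), np.float64(0.0008050068004827882)] [np.float64(0.568297797295593), np.float64(-0.23699529957068116)] t [-0.07207049  0.01727425] z [0.07516857 0.08411534 0.08997601]
```

Request:
send_rows:
  rows:
    - {"roll":7.1,"jaw":1}
    - {"roll":7.1,"jaw":1}
    - {"roll":7.1,"jaw":1}
    - {"roll":7.1,"jaw":1}
    - {"roll":7.1,"jaw":1}
    - {"roll":7.1,"jaw":1}
    - {"roll":7.1,"jaw":1}
    - {"roll":7.1,"jaw":1}
    - {"roll":7.1,"jaw":1}
    - {"roll":7.1,"jaw":1}
    - {"roll":7.1,"jaw":1}
    - {"roll":7.1,"jaw":1}
  force: 20

```text
invalid input at $.rows[0]: expected keys dx, dy, dz, roll, jaw
```

Request:
send_rows:
  rows:
    - {"roll":7.1,"jaw":1}
    - {"dx":-24,"dy":29,"jaw":1}
    - {"dx":-24,"dy":29,"jaw":1}
    - {"dx":-24,"dy":29,"jaw":1}
    - {"dx":-24,"dy":29,"jaw":1}
    - {"dx":-24,"dy":29,"jaw":1}
    - {"dx":-24,"dy":29,"jaw":1}
    - {"dx":-24,"dy":29,"jaw":1}
    - {"dx":-24,"dy":29,"jaw":1}
    - {"dx":-24,"dy":29,"jaw":1}
    - {"dx":-24,"dy":29,"jaw":1}
    - {"dx":-24,"dy":29,"jaw":1}

```text
invalid input at $.rows[0]: expected keys dx, dy, dz, roll, jaw
```

All keys are required.

Request:
send_rows:
  rows:
    - {"dx":0,"dy":0,"dz":0,"roll":7.1,"jaw":1}
    - {"dx":0,"dy":0,"dz":0,"roll":7.1,"jaw":1}
    - {"dx":0,"dy":0,"dz":0,"roll":7.1,"jaw":1}
    - {"dx":0,"dy":0,"dz":0,"roll":7.1,"jaw":1}
    - {"dx":0,"dy":0,"dz":0,"roll":7.1,"jaw":1}
    - {"dx":0,"dy":0,"dz":0,"roll":7.1,"jaw":1}
    - {"dx":0,"dy":0,"dz":0,"roll":7.1,"jaw":1}
    - {"dx":0,"dy":0,"dz":0,"roll":7.1,"jaw":1}
    - {"dx":0,"dy":0,"dz":0,"roll":7.1,"jaw":1}
    - {"dx":0,"dy":0,"dz":0,"roll":7.1,"jaw":1}
    - {"dx":0,"dy":0,"dz":0,"roll":7.1,"jaw":1}
    - {"dx":0,"dy":0,"dz":0,"roll":7.1,"jaw":1}
  force: 20

```text
time_s: 1.1
ee_pos: [0.1268, 0.535, 0.2051]
eef_rot: [-3.141, 0.001, 1.416]
force: [-0.1, -0.6, -0.3]
grip_width: 0.0173
grip_force: 0.0
```

Request:
send_rows:
  rows:
    - {"dx":0,"dy":0,"dz":0,"roll":7.1,"jaw":1}
    - {"dx":-24,"dy":29,"dz":0,"roll":0,"jaw":1}
    - {"dx":-24,"dy":29,"dz":0,"roll":0,"jaw":1}
    - {"dx":-24,"dy":29,"dz":0,"roll":0,"jaw":1}
    - {"dx":-24,"dy":29,"dz":0,"roll":0,"jaw":1}
    - {"dx":-24,"dy":29,"dz":0,"roll":0,"jaw":1}
    - {"dx":-24,"dy":29,"dz":0,"roll":0,"jaw":1}
    - {"dx":-24,"dy":29,"dz":0,"roll":0,"jaw":1}
    - {"dx":-24,"dy":29,"dz":0,"roll":0,"jaw":1}
    - {"dx":-24,"dy":29,"dz":0,"roll":0,"jaw":1}
    - {"dx":-24,"dy":29,"dz":0,"roll":0,"jaw":1}
    - {"dx":-24,"dy":29,"dz":0,"roll":0,"jaw":1}

```text
time_s: 2.1
ee_pos: [0.3634, 0.1932, 0.2054]
eef_rot: [3.142, -0.0, 1.298]
force: [0.0, 0.2, -0.1]
grip_width: 0.0005
grip_force: 0.0
```

Request:
send_rows:
  rows:
    - {"dx":-33,"dy":18,"dz":0,"roll":0,"jaw":1}
    - {"dx":-33,"dy":18,"dz":0,"roll":0,"jaw":1}
    - {"dx":-33,"dy":18,"dz":0,"roll":0,"jaw":1}
    - {"dx":-33,"dy":18,"dz":0,"roll":0,"jaw":1}
    - {"dx":-33,"dy":18,"dz":0,"roll":0,"jaw":1}
    - {"dx":-33,"dy":18,"dz":0,"roll":0,"jaw":1}
    - {"dx":-33,"dy":17,"dz":0,"roll":0,"jaw":1}
    - {"dx":-33,"dy":16,"dz":0,"roll":0,"jaw":1}
    - {"dx":-33,"dy":16,"dz":0,"roll":0,"jaw":1}
    - {"dx":0,"dy":0,"dz":0,"roll":0,"jaw":1}
    - {"dx":0,"dy":0,"dz":0,"roll":0,"jaw":1}

```text
time_s: 3.02
ee_pos: [0.4338, -0.1345, 0.2049]
eef_rot: [-3.14, -0.0, 1.295]
force: [-0.1, 1.0, -0.1]
grip_width: 0.0005
grip_force: 0.0
```

Request:
send_rows:
  rows:
    - {"dx":0,"dy":0,"dz":29,"roll":0,"jaw":1}
    - {"dx":0,"dy":0,"dz":29,"roll":0,"jaw":1}
    - {"dx":0,"dy":0,"dz":29,"roll":0,"jaw":1}
    - {"dx":0,"dy":0,"dz":29,"roll":0,"jaw":1}
    - {"dx":0,"dy":0,"dz":20,"roll":0,"jaw":1}
    - {"dx":0,"dy":0,"dz":11,"roll":0,"jaw":1}
    - {"dx":0,"dy":0,"dz":0,"roll":0,"jaw":1}
    - {"dx":0,"dy":0,"dz":0,"roll":0,"jaw":1}

```text
time_s: 3.68
ee_pos: [0.4339, -0.1324, 0.0586]
eef_rot: [-3.141, -0.0, 1.299]
force: [0.2, 0.6, 0.2]
grip_width: 0.0004
grip_force: 0.0
```

```bash
python3 - <<'E'
from h import *
c=cam('side'); im=c['frame'][120:400,140:400,::-1]; cv2.imwrite('pics/s1.png',cv2.resize(im,None,fx=2,fy=2))
E
```

```text
(no output)
```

View pics/s1.png

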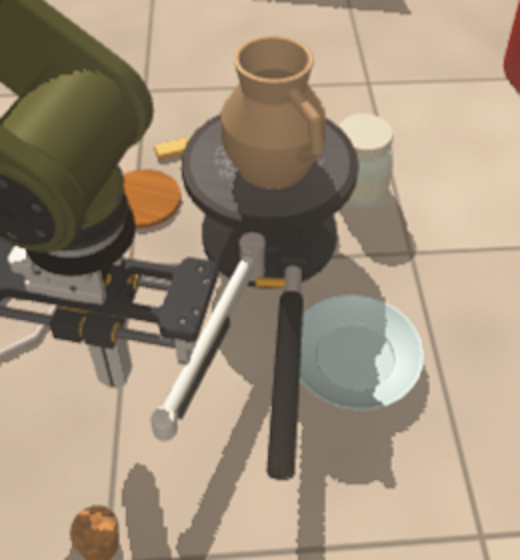

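The shut fingers, with tips at crop pixel (112,380), stand clear on the lever's outer side. The lever's end is at (165,420), and there is nothing in between. Advancing.

Request:
send_rows:
  rows:
    - {"dx":-6,"dy":15,"dz":0,"roll":0,"jaw":1}
    - {"dx":0,"dy":15,"dz":0,"roll":0,"jaw":1}
    - {"dx":0,"dy":6,"dz":0,"roll":0,"jaw":1}
    - {"dx":0,"dy":4,"dz":0,"roll":0,"jaw":1}
    - {"dx":0,"dy":4,"dz":0,"roll":0,"jaw":1}
    - {"dx":0,"dy":4,"dz":0,"roll":0,"jaw":1}
    - {"dx":0,"dy":4,"dz":0,"roll":0,"jaw":1}
    - {"dx":0,"dy":4,"dz":0,"roll":0,"jaw":1}
    - {"dx":0,"dy":0,"dz":0,"roll":0,"jaw":1}
    - {"dx":0,"dy":0,"dz":0,"roll":0,"jaw":1}

```text
time_s: 4.57
ee_pos: [0.4862, -0.1542, 0.0583]
eef_rot: [-3.141, -0.0, 1.298]
force: [-2.7, 0.1, 1.2]
grip_width: 0.0002
grip_force: 1.4
```

Request:
send_rows:
  rows:
    - {"dx":0,"dy":4,"dz":0,"roll":0,"jaw":1}
    - {"dx":0,"dy":4,"dz":0,"roll":0,"jaw":1}
    - {"dx":0,"dy":4,"dz":0,"roll":0,"jaw":1}
    - {"dx":0,"dy":4,"dz":0,"roll":0,"jaw":1}
    - {"dx":0,"dy":4,"dz":0,"roll":0,"jaw":1}
    - {"dx":0,"dy":2,"dz":0,"roll":0,"jaw":1}
    - {"dx":0,"dy":0,"dz":0,"roll":0,"jaw":1}
    - {"dx":0,"dy":0,"dz":0,"roll":0,"jaw":1}

```text
time_s: 5.23
ee_pos: [0.5076, -0.1604, 0.0583]
eef_rot: [-3.141, 0.0, 1.298]
force: [-6.2, -1.8, 1.7]
grip_width: 0.0008
grip_force: 2.7
```

Request:
send_rows:
  rows:
    - {"dx":0,"dy":2,"dz":0,"roll":0,"jaw":1}
    - {"dx":0,"dy":2,"dz":0,"roll":0,"jaw":1}
    - {"dx":0,"dy":0,"dz":0,"roll":0,"jaw":1}
    - {"dx":0,"dy":0,"dz":0,"roll":0,"jaw":1}

```text
time_s: 5.57
ee_pos: [0.5114, -0.1613, 0.0583]
eef_rot: [-3.141, 0.0, 1.298]
force: [-6.0, -1.4, 2.0]
grip_width: 0.0007
grip_force: 2.9
```

Request:
send_rows:
  rows:
    - {"dx":0,"dy":2,"dz":0,"roll":0,"jaw":1}
    - {"dx":0,"dy":0,"dz":0,"roll":0,"jaw":1}
    - {"dx":0,"dy":0,"dz":0,"roll":0,"jaw":1}

```text
time_s: 5.82
ee_pos: [0.5133, -0.1618, 0.0583]
eef_rot: [-3.141, -0.0, 1.298]
force: [-5.8, 0.7, 1.5]
grip_width: 0.0006
grip_force: 3.0
```

Request:
send_rows:
  rows:
    - {"dx":0,"dy":2,"dz":0,"roll":0,"jaw":1}
    - {"dx":0,"dy":0,"dz":0,"roll":0,"jaw":1}
    - {"dx":0,"dy":0,"dz":0,"roll":0,"jaw":1}

```text
time_s: 6.07
ee_pos: [0.5149, -0.1621, 0.0583]
eef_rot: [-3.14, -0.0, 1.298]
force: [-8.2, 1.7, 3.8]
grip_width: 0.0001
grip_force: 4.2
```

Request:
send_rows:
  rows:
    - {"dx":0,"dy":1,"dz":0,"roll":0,"jaw":1}
    - {"dx":0,"dy":0,"dz":0,"roll":0,"jaw":1}
    - {"dx":0,"dy":0,"dz":0,"roll":0,"jaw":1}

```text
time_s: 6.32
ee_pos: [0.5153, -0.1622, 0.0582]
eef_rot: [-3.138, -0.0, 1.298]
force: [-13.3, 3.3, 5.6]
grip_width: 0.0006
grip_force: 6.6
```

```bash
cat > m.py <<'E'
from h import *
import sys
c=cam('side'); cv2.imwrite(f'pics/{sys.argv[1]}.png',cv2.resize(c['frame'][120:400,140:400,::-1],None,fx=2,fy=2))
W=cloud(c);z=W[...,2];g=c['frame'].astype(int).sum(-1);v,u=np.mgrid[:420,:560]
# lever: bright points between the lever height limits, beyond the fingers (-y side) 
H=np.array([.556,-.018]); m=(z>.078)&(z<.095)&(g>330)&(W[...,0]>.44)&(W[...,0]<.56)&(W[...,1]<-.175)&(W[...,1]>-.23)
P=W[m][:,:2]; mm=np.median(P,0); d=mm-H; a=np.arctan2(d[0],-d[1])
print(m.sum(),'end',mm,'swing',a+np.arctan2(.418,.908)); o=get_obs(); print(o['time_s'],o['ee_pos'],o['force'])
E
python3 m.py s2
```

```text
218 end [ 0.52995349 -0.19907608] swing 0.28856659467361656
6.3667 [ 0.5152898  -0.16220879  0.05822012] [-12.94909811   2.86679074   7.01771827]
```

View pics/s2.png

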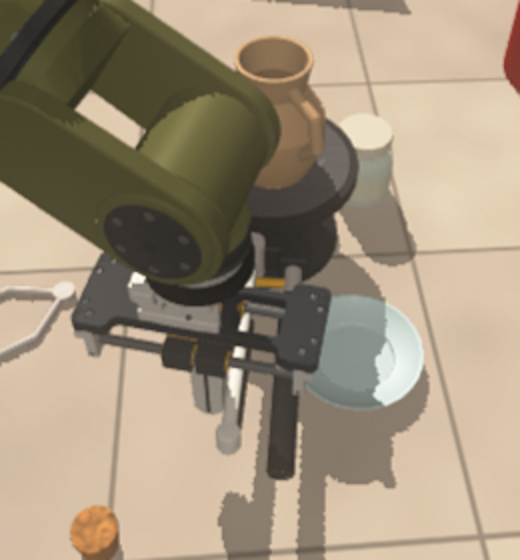

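The lever is at its stop: the measured swing is about 0.28 rad, and the force jumped to 13 N with almost no further travel. Its end at (228,437) leaves a gap to the bar at (280,470). The jug is unmoved. Now I'll back off fully.

Request:
send_rows:
  rows:
    - {"dx":0,"dy":-4,"dz":0,"roll":0,"jaw":1}
    - {"dx":0,"dy":-6,"dz":0,"roll":0,"jaw":1}
    - {"dx":0,"dy":-6,"dz":0,"roll":0,"jaw":1}
    - {"dx":0,"dy":-6,"dz":0,"roll":0,"jaw":1}
    - {"dx":0,"dy":-6,"dz":0,"roll":0,"jaw":1}
    - {"dx":0,"dy":-6,"dz":0,"roll":0,"jaw":1}
    - {"dx":0,"dy":-6,"dz":0,"roll":0,"jaw":1}
    - {"dx":0,"dy":-6,"dz":0,"roll":0,"jaw":1}
    - {"dx":0,"dy":-6,"dz":0,"roll":0,"jaw":1}
    - {"dx":0,"dy":-6,"dz":0,"roll":0,"jaw":1}
    - {"dx":0,"dy":0,"dz":0,"roll":0,"jaw":1}
    - {"dx":0,"dy":0,"dz":0,"roll":0,"jaw":1}

```text
time_s: 7.37
ee_pos: [0.4604, -0.1471, 0.0587]
eef_rot: [3.141, 0.0, 1.298]
force: [-0.2, -0.3, 0.1]
grip_width: 0.0003
grip_force: 0.0
```

Request:
send_rows:
  rows:
    - {"dx":0,"dy":0,"dz":0,"roll":0,"jaw":1}
    - {"dx":0,"dy":0,"dz":0,"roll":0,"jaw":1}
    - {"dx":0,"dy":0,"dz":0,"roll":0,"jaw":1}
    - {"dx":0,"dy":0,"dz":0,"roll":0,"jaw":1}

```text
time_s: 7.7
ee_pos: [0.4605, -0.147, 0.0584]
eef_rot: [-3.142, -0.0, 1.298]
force: [-0.2, 0.2, -0.5]
grip_width: 0.0005
grip_force: 0.0
```

```bash
python3 m.py s3
```

```text
160 end [ 0.4793029  -0.18851099] swing 0.008735864262158555
7.75 [ 0.46044351 -0.14702251  0.05840595] [-0.87767885 -0.80329912  0.5933773 ]
```

View pics/s3.png

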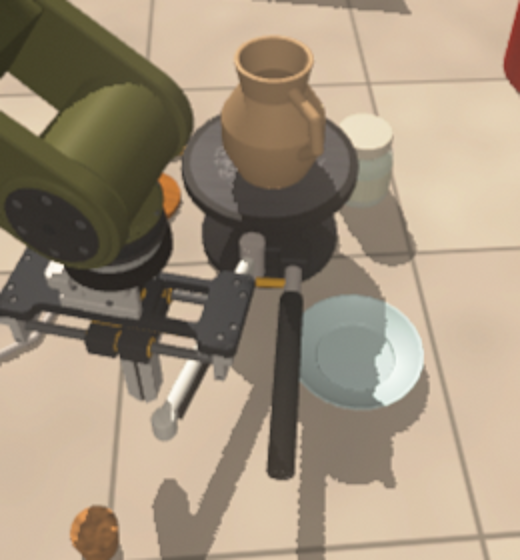

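The lever's end is back at (165,420), with no contact force and a swing of about 0. I'll press it again.

Request:
send_rows:
  rows:
    - {"dx":0,"dy":6,"dz":0,"roll":0,"jaw":1}
    - {"dx":0,"dy":6,"dz":0,"roll":0,"jaw":1}
    - {"dx":0,"dy":5,"dz":0,"roll":0,"jaw":1}
    - {"dx":0,"dy":5,"dz":0,"roll":0,"jaw":1}
    - {"dx":0,"dy":5,"dz":0,"roll":0,"jaw":1}
    - {"dx":0,"dy":5,"dz":0,"roll":0,"jaw":1}
    - {"dx":0,"dy":5,"dz":0,"roll":0,"jaw":1}
    - {"dx":0,"dy":5,"dz":0,"roll":0,"jaw":1}
    - {"dx":0,"dy":5,"dz":0,"roll":0,"jaw":1}
    - {"dx":0,"dy":4,"dz":0,"roll":0,"jaw":1}
    - {"dx":0,"dy":3,"dz":0,"roll":0,"jaw":1}
    - {"dx":0,"dy":1,"dz":0,"roll":0,"jaw":1}

```text
time_s: 8.75
ee_pos: [0.5134, -0.1618, 0.0582]
eef_rot: [-3.14, -0.0, 1.298]
force: [-6.0, 0.9, 1.3]
grip_width: 0.0004
grip_force: 3.1
```

Request:
send_rows:
  rows:
    - {"dx":0,"dy":1,"dz":0,"roll":0,"jaw":1}
    - {"dx":0,"dy":0,"dz":0,"roll":0,"jaw":1}
    - {"dx":0,"dy":0,"dz":0,"roll":0,"jaw":1}

```text
time_s: 9.0
ee_pos: [0.5141, -0.1619, 0.0582]
eef_rot: [-3.14, -0.0, 1.298]
force: [-6.6, 1.5, 0.3]
grip_width: 0.0003
grip_force: 3.0
```

Request:
send_rows:
  rows:
    - {"dx":0,"dy":2,"dz":0,"roll":0,"jaw":1}
    - {"dx":0,"dy":0,"dz":0,"roll":0,"jaw":1}
    - {"dx":0,"dy":0,"dz":0,"roll":0,"jaw":1}
    - {"dx":0,"dy":0,"dz":0,"roll":0,"jaw":1}

```text
time_s: 9.33
ee_pos: [0.5152, -0.1622, 0.0581]
eef_rot: [-3.138, -0.0, 1.298]
force: [-11.8, 2.3, 4.7]
grip_width: 0.0001
grip_force: 6.2
```

```bash
python3 m.py s4
```

```text
220 end [ 0.52975795 -0.19968033] swing 0.2879808850099955
9.3833 [ 0.51523782 -0.16218353  0.05811914] [-11.35064131   2.78562901   4.64385595]
```

View pics/s4.png

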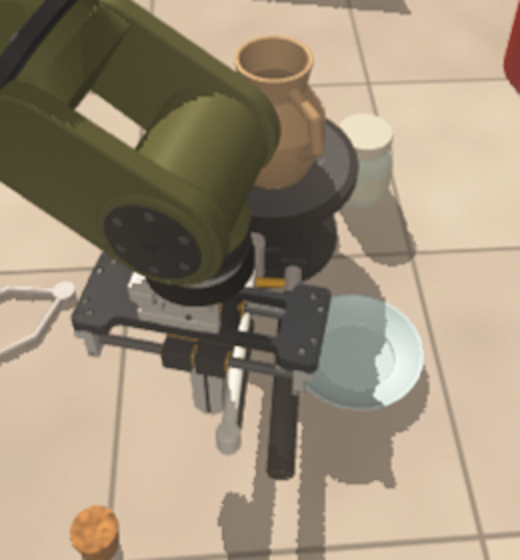

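The lever is at its stop again, with its end at (228,437) and a steady push of about 12 N. The bar, jug, cork and saucer are where they were.

```bash
python3 -c "
from station import *
print(hand_in())"
```

```text
the job is handed in; nothing more can be done
None
```

I pressed the lever to its stop, let it spring fully back out, then pressed it to the stop again, and handed the job in while still holding it there with about 12 N from the outer side; the bar and everything lying around looked undisturbed in the last picture.

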